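# Load the polishing bowl and stir the stones

### The job

Lower both rust-brown balls gently, without dropping or banging them, from the rack down to the bottom of the blue polishing bowl. Then take the red-footed stirrer, keep its foot down near the bowl's floor and stir round the bowl's middle, about two turns, so that the white stones are pushed about, and stand the stirrer upright on its cork mat again. Leave the finished brass ball and the amber jar where they are, and spill no stones.

Things in the scene. Friction and masses are not known exactly. Their poses are not given: they have to be found in the camera images.
- bowl: Vibratory polisher, fixed: square grey base 190 x 190 x 56 mm, open round blue bowl on it, any yaw. Origin on the table under the bowl's axis, z up. Outer diameter 200, inner 190, upright wall 4; inner floor 56, rim 136 above the table. At the start the stones lie in its own +x half; the -x half is empty.
- bowl_floor (a point): Centre of the bowl's flat inner floor, 56 mm above the table; axes as the bowl's.
- rack: Wooden rack, fixed to the table, 70 x 230 x 18 mm (x, y, z), with three square openings 30 mm wide at y = -75, 0 and +75 mm, a ball resting in each. Origin at the centre of its underside.
- ball_a: Rust-brown iron ball, diameter 44 mm, about 0.11 kg; use its centre point.
- ball_b: Second rust-brown ball, the same as ball_a; use its centre point.
- ball_a_center (a point): Centre of ball_a. In the rack the centre is about 34 mm above the table.
- ball_b_center (a point): Centre of ball_b.
- ball_done: Finished, shiny brass ball, diameter 44 mm, in the remaining hole of the rack; stays there. Use its centre point.
- ball_done_center (a point): Centre of the brass ball.
- stirrer: Loose stirrer standing upright on the cork mat: round red foot, diameter 32, height 14 mm, with an upright round wooden stem of diameter 14 mm reaching 150 mm above the underside of the foot; 0.15 kg, foot-heavy. Origin at the centre of the foot's underside, z along the stem.
- pad: Round cork mat, fixed to the table, diameter 110, 4 mm thick; the stirrer's place. Origin at the centre of its underside.
- stone0: White ceramic polishing stone, loose in the bowl: block 18 x 18 x 12 mm, 20 g. Origin at the centre of its underside.
- stone1: White ceramic polishing stone, loose in the bowl: block 18 x 18 x 12 mm, 20 g. Origin at the centre of its underside.
- stone2: White ceramic polishing stone, loose in the bowl: block 18 x 18 x 12 mm, 20 g. Origin at the centre of its underside.
- stone3: White ceramic polishing stone, loose in the bowl: block 18 x 18 x 12 mm, 20 g. Origin at the centre of its underside.
- stone4: White ceramic polishing stone, loose in the bowl: block 18 x 18 x 12 mm, 20 g. Origin at the centre of its underside.
- jar: Bystander: amber glass jar, diameter 68, height 90 mm, loose. Origin under its centre.
Things that resemble listed ones, but are neither listed nor needed, are in the scene too. Leave any green look-alike of the ball_a alone. Leave any green look-alike of the stirrer alone.

How it is judged:
By the outcome, as a careful person would: the job done as asked, in the order asked, and still so for the second after the job is handed in, with the robot touching nothing.
It also fails if it takes over 72 s, if anything falls off the work surface, if the arm or the gripper's body presses on something with over 40 N, if the wrist force passes 120 N, or if a joint passes its speed limit or range.

### The arm

A 6-joint arm with a two-finger parallel gripper is mounted at the origin on the work surface. World frame = base frame: x ahead of the robot, y to its left, z up, the work surface at z = 0. Lengths are in m, angles in degrees, forces in N, time in s.
With the tool pointing down it reaches from about 0.4 to 0.825 m from the base axis. Payload 7 kg.
Tool frame: the origin (TCP) lies at the centre of the arm's flange, where the gripper is bolted on; the fingertips stand 178 mm ahead of it and the grasp point (between the pads) lies 159 mm ahead of it; z points along the fingers, y is the line along which they close (so a half turn about z gives the same grasp; the last joint's range is limited). The gripper opens to 88 mm and grips with 3 to 60 N. Pads are 19 mm wide; open, the fingers measure 130 mm over their backs; the gripper's body (78 mm by 193 mm) begins 47 mm behind the grasp point.
Start: joints at [-49.842, 20.546, 0.682, 0, -70.136, -16.507], TCP at [0.271, -0.618, 0.405] pointing down, gripper open.
Joint ranges: [-176.03, 176.03], [-82.01, 121.73], [-58.28, 71.71], [-173.87, 95.51], [-174.79, -0.11], [-173.66, 173.66]. Speed limits (degrees/s): [136.94, 136.94, 172.46, 180, 180, 180].

### API

Orientations are given as [roll, pitch, yaw] about the fixed x, y, z axes, in that order (R = Rz(yaw) Ry(pitch) Rx(roll)).
In Python, from plant import telemetry, snapshot, workorder, nets gives the robot as it stands.
- The arm moves only by the shell command python3 -m creep 'ROWS'. ROWS is JSON, a list that holds one entry, the list of rows, each a list of 5 numbers: the shift along the tool's x, y, z normalised to -1 to 1, where 1 is 0.2 m, then the turn about the tool's z normalised to -1 to 1, where 1 is pi/2 rad, then the opening, from 0 (shut) to 1 (fully open). In form: [[[x, y, z, spin, hand], ...]]. A call has 1 to 8 rows; each row shifts and turns the commanded pose from where the row before left it, along the tool's axes as they then stand; what a row does not reach is not made up. A row lasts 1/12 s, in which the tool goes at most 41.7 mm and 7.16 degrees, less where a joint would pass 70% of its speed; a pose out of reach is approached as far as the arm can. A call with a number of a shift or a turn outside -1 to 1 is refused whole. A call with a gripper value outside its range is refused whole. The fingers move at their own pace and stop on an object; the grip force is fixed at half the most. Time passes only in rows, so rows that do not move let the fingers close. It gives the time, the measured TCP pose, the force, the opening and the grip force at its end, in the units of the state.
- telemetry.get_obs(): the state, without advancing time (a new reading comes with each control period).
- snapshot(name): name is "side" or "top" or "wrist"; returns a dict with "frame" (420x560x3 uint8, red, green, blue), "fx", "fy", "cx", "cy" (pixels), "rvec" (rotation vector, rad) and "tvec" (3), from world to camera coordinates, as OpenCV has them; the wrist camera has in their place "mount" (4x4, takes a point from camera to tool coordinates, whose origin is the TCP and whose axes are the flange's). Camera axes: x right, y down, z forward; pixel columns grow to the right and rows downward; lengths in m; the calibration is good to about 2 mm. A picture is of the moment at which its call begins: read the wrist's pose just before it. There is no depth.
- workorder.close_job(): hands the job in; it is judged then, once.
Trained networks look in a picture, given as the dict that the camera call returned (one of the last four; its "shot" number tells which), for a name from the list of things; names that differ only in an ending like _2 or _b are one class to them, and where a whole thing is asked for, a point or a joint stands for the part that bears it (a point fixed in the world has none). Each returns a list of dicts, best first, with "confidence" (0 to 1); they miss things now and then, are a little off and sometimes report something else, mostly with a low value. They report only what shows in the picture. A call takes as long as a camera call. They do not tell look-alikes from the thing itself.
- nets.find_in(picture, query): "uv" ([column, row] in pixels, amid what is visible of it).
- nets.masks_of(picture, query): "region" (420x560 bool, what is visible of it) and "uv" ([column, row] in pixels, amid what is visible of it).
- nets.landmark_of(picture, query): "uv" ([column, row] in pixels: a listed point, or the origin of a listed thing).
The state is a dict: "clock": time; "joint_pos": joint angles; "qvel": joint speeds; "tau": joint torques, N m; "tool_pos": TCP position; "orientation": TCP orientation; "force": force on the tool from outside, world axes, zero at the start; "moment": the same for the moment, N m; "opening": finger opening in m; "gripper_force": force on a finger pad.
Only numpy, scipy, OpenCV 4.12 (cv2) and the standard library are available. Lean on these libraries where they do the work, as an engineer would, in place of code of your own. Each camera call takes 0.05 s, during which the arm holds its last target. There are 200 camera calls.

## Working session

There is one attempt and no reset: what is moved stays moved. The work goes in short steps, Python scripts to look and compute and a shell command to move; the robot and the scene stay as the last step left them, time stands still between calls to the robot, and variables do not carry over. Pictures are saved under pics/ and viewed, at most 10 in all, crops included, and the job is handed in when it is done.

```bash
ls; mkdir -p pics
cat > h.py <<'E'
import numpy as np, cv2
from plant import telemetry, snapshot, workorder, nets
from scipy.spatial.transform import Rotation as Rn
def pose():
    s=telemetry.get_obs(); return s,np.array(s["tool_pos"]),Rn.from_euler('xyz',s["orientation"],degrees=True).as_matrix()
def shot(n):
    s,p,R=pose(); d=snapshot(n)
    if n=="wrist":
        M=np.array(d["mount"]); T=np.eye(4);T[:3,:3]=R;T[:3,3]=p; W=T@M
        d["C"]=W[:3,3]; d["R"]=W[:3,:3]
    else:
        Rc=cv2.Rodrigues(np.array(d["rvec"],float))[0]; d["R"]=Rc.T; d["C"]=-Rc.T@np.array(d["tvec"],float).ravel()
    return d
def ray(d,uv):
    v=d["R"]@np.array([(uv[0]-d["cx"])/d["fx"],(uv[1]-d["cy"])/d["fy"],1]); return d["C"],v/np.linalg.norm(v)
def atz(d,uv,z):
    c,v=ray(d,uv); return c+v*(z-c[2])/v[2]
def tri(*obs):
    A=np.zeros((3,3));b=np.zeros(3);L=[ray(*o) for o in obs]
    for c,v in L:
        P=np.eye(3)-np.outer(v,v);A+=P;b+=P@c
    X=np.linalg.solve(A,b); return X,max(np.linalg.norm((np.eye(3)-np.outer(v,v))@(X-c)) for c,v in L)
def proj(d,X):
    q=d["R"].T@(np.array(X)-d["C"]); return [d["fx"]*q[0]/q[2]+d["cx"],d["fy"]*q[1]/q[2]+d["cy"]]
def save(d,n,crop=None,k=1):
    im=d["frame"][:,:,::-1]
    if crop: a,b,c,e=crop; im=im[b:e,a:c]
    cv2.imwrite("pics/"+n,cv2.resize(im,None,fx=k,fy=k,interpolation=cv2.INTER_CUBIC))
E
cat > l.py <<'E'
from h import *
np.set_printoptions(precision=3,suppress=True)
print(pose())
D={n:shot(n) for n in("side","top")}
for n in D:
    save(D[n],n+"0.png"); print(n,D[n]["C"],D[n]["R"][:,2])
    for q in("bowl","bowl_floor","rack","ball_a_center","ball_done_center","stirrer","pad","jar","stone0"):
        print(n,q,[(np.round(r["uv"]).tolist(),round(r["confidence"],2)) for r in nets.landmark_of(D[n],q)])
ims=np.vstack([D[n]["frame"] for n in D])
E
python3 l.py
```

```text
pics
({'clock': 0.0, 'joint_pos': array([-49.841,  20.591,   0.633,  -0.02 , -70.134, -16.507]), 'qvel': array([-0.09 , -0.006, -0.039,  0.013,  0.057, -0.095]), 'tau': array([  0.001, -58.273,  29.306,   6.997,   0.007,  -0.   ]), 'tool_pos': array([ 0.271, -0.618,  0.404]), 'orientation': array([ 179.907,   -0.008, -156.355]), 'force': array([-0.105,  0.05 , -1.199]), 'moment': array([ 0.046, -0.018,  0.059]), 'gripper_force': 0.0, 'opening': 0.08789874295599992}, array([ 0.271, -0.618,  0.404]), array([[-0.916, -0.401, -0.001],
       [-0.401,  0.916,  0.001],
       [ 0.   ,  0.002, -1.   ]]))
side [0.185 0.524 0.628] [ 0.462 -0.603 -0.65 ]
side bowl [([288.0, 226.0], 0.8)]
side bowl_floor [([286.0, 209.0], 0.95)]
side rack [([209.0, 325.0], 0.86), ([284.0, 209.0], 0.48), ([247.0, 343.0], 0.39)]
side ball_a_center [([148.0, 348.0], 0.93), ([209.0, 314.0], 0.75)]
side ball_done_center [([246.0, 335.0], 0.97), ([305.0, 200.0], 0.27)]
side stirrer [([379.0, 182.0], 0.83), ([336.0, 172.0], 0.78), ([289.0, 202.0], 0.66)]
side pad [([340.0, 172.0], 0.71), ([288.0, 204.0], 0.53)]
side j
[... 177 characters left out ...]
 0.49), ([298.0, 208.0], 0.47)]
top [0.335 0.037 1.352] [ 0.173 -0.002 -0.985]
top bowl [([295.0, 211.0], 0.68), ([181.0, 228.0], 0.28)]
top bowl_floor [([292.0, 211.0], 0.66), ([296.0, 222.0], 0.52)]
top rack [([183.0, 228.0], 0.96), ([302.0, 205.0], 0.72)]
top ball_a_center [([143.0, 208.0], 0.64), ([180.0, 227.0], 0.63)]
top ball_done_center [([187.0, 257.0], 0.5)]
top stirrer [([388.0, 208.0], 0.77), ([403.0, 257.0], 0.53), ([178.0, 197.0], 0.47)]
top pad [([395.0, 213.0], 0.69)]
top jar [([234.0, 164.0], 0.8), ([313.0, 219.0], 0.39)]
top stone0 [([185.0, 227.0], 0.64), ([297.0, 220.0], 0.55), ([308.0, 230.0], 0.54), ([312.0, 205.0], 0.54), ([304.0, 204.0], 0.45), ([312.0, 219.0], 0.39)]
```

View pics/side0.png

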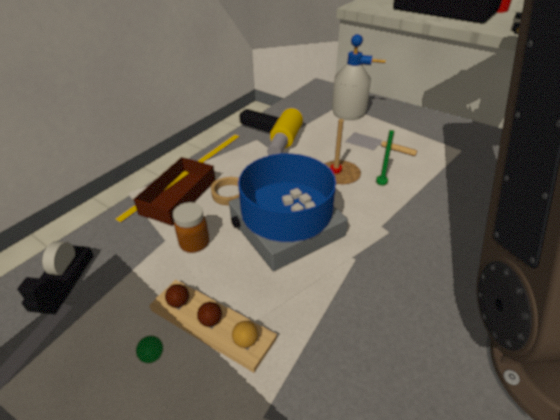

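View pics/top0.png

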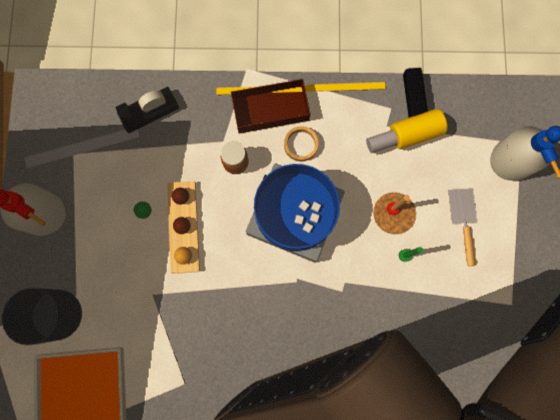

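Side view: rust balls at (177,295) and (209,314), brass ball (246,335), green ball (149,348). Red-footed stirrer at (337,169), green one at (382,181).
Top view: rust balls at (180,196) and (181,226), brass (182,256), green (142,210). Red stirrer foot at (394,210), green one at (405,255), stones near (309,216).

Next I triangulate these points by colour and make the close check crop.

```bash
cat > m.py <<'E'
from h import *
np.set_printoptions(precision=3,suppress=True)
S,T=shot("side"),shot("top")
def cen(d,q,near,r=16):
    best=[m for m in nets.masks_of(d,q) if np.hypot(*(np.array(m["uv"])-near))<r]
    if not best: return None
    ys,xs=np.nonzero(best[0]["region"]); (c,ax,a)=cv2.fitEllipse(cv2.convexHull(np.c_[xs,ys].astype(np.float32)))
    return np.array(c),np.array(ax)
for n,q,a,b in[("A","ball_a",(177,295),(180,196)),("B","ball_a",(209,314),(181,226)),("done","ball_done",(246,335),(182,256))]:
    s,t=cen(S,q,a),cen(T,q,b); print(n,s,t)
    s=s[0] if s else a; t=t[0] if t else b
    print("   ",*tri((S,s),(T,t)))
def blue(d):
    h=cv2.cvtColor(d["frame"],cv2.COLOR_RGB2HSV); m=cv2.inRange(h,(105,130,30),(125,255,255)); n,l,st,c=cv2.connectedComponentsWithStats(m); i=1+np.argmax(st[1:,4]); return (l==i)
m=blue(T); hull=cv2.convexHull(np.argwhere(m)[:,::-1].astype(np.float32)); e=cv2.fitEllipse(hull); print("rim top",e, atz(T,e[0],.136))
# bowl by contour: rays of hull at rim height, fit circle
P=np.array([atz(T,u[0],.136)[:2] for u in hull]); A=np.c_[2*P,np.ones(len(P))]; x=np.linalg.lstsq(A,(P**2).sum(1),rcond=None)[0]; print("circle",x[:2],np.sqrt(x[2]+x[0]**2+x[1]**2))
print("floor tri",tri((S,(286,209)),(T,(292,211))))
def red(d,c,r=14):
    h=cv2.cvtColor(d["frame"],cv2.COLOR_RGB2HSV).astype(int); m=((h[...,0]<5)|(h[...,0]>174))&(h[...,1]>170)&(h[...,2]>110)
    yy,xx=np.mgrid[:420,:560]; m&=np.hypot(xx-c[0],yy-c[1])<r; return np.array([xx[m].mean(),yy[m].mean()]),m.sum()
a,b=red(S,(337,169)),red(T,(394,210)); print("foot",a,b,tri((S,a[0]),(T,b[0])))
print("stem top",tri((S,(339.5,121)),(T,(437,202))))
print("pad",atz(T,(395,213),.004),"jar",tri((S,(188,212)),(T,(234,153))))
for z in nets.landmark_of(T,"stone0")[:7]: print("stone",np.round(z["uv"]),atz(T,z["uv"],.056))
D=[cv2.resize(d["frame"][y:y+90,x:x+120],None,fx=3.3,fy=3.3,interpolation=2)[:,:,::-1] for d,x,y in((S,140,270),(T,130,180),(S,290,105),(T,370,180))]
cv2.imwrite("pics/crop.png",np.vstack([np.hstack(D[:2]),np.hstack(D[2:])]))
E
python3 m.py
```

```text
A (array([177.174, 295.723]), array([22.645, 24.355])) (array([179.761, 195.997]), array([15.168, 16.085]))
    [0.597 0.281 0.034] 0.0007427747984189352
B (array([209.178, 314.257]), array([25.219, 26.261])) (array([181.134, 225.736]), array([16.08 , 16.434]))
    [0.522 0.275 0.034] 0.001389662833590931
done (array([244.828, 334.103]), array([26.681, 27.983])) (array([182.813, 255.222]), array([16.688, 18.435]))
    [0.448 0.267 0.032] 0.0008164049927422315
rim top ((296.2063903808594, 206.4728546142578), (84.9288101196289, 85.79005432128906), 26.765132904052734) [ 0.555 -0.008  0.136]
circle [ 0.556 -0.008] 0.09928321463743885
floor tri (array([ 0.556, -0.001,  0.063]), np.float64(0.00023506064708444006))
foot (array([335.657, 169.457]), np.int64(35)) (array([391.794, 209.118]), np.int64(68)) (array([ 0.575, -0.256,  0.01 ]), np.float64(0.001290049706630875))
stem top (array([ 0.594, -0.333,  0.109]), np.float64(0.021648110863437407))
pad [ 0.565 -0.266  0.004] jar (array([0.696, 0.144, 0.086]), np.float64(0.0022620679527986447))
stone [298. 222.] [ 0.532 -0.016  0.056]
stone [315. 209.] [ 0.564 -0.058  0.056]
stone [312. 216.] [ 0.545 -0.05   0.056]
```

View pics/crop.png

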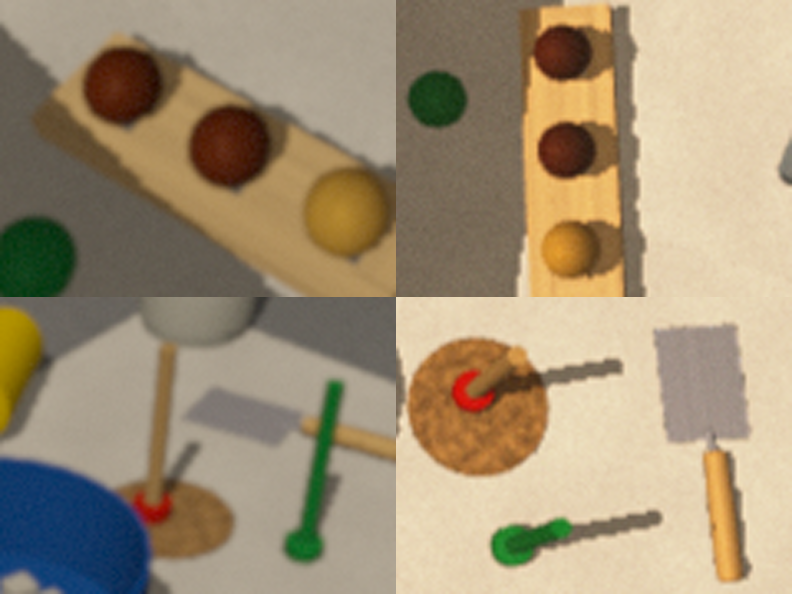

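Chosen: rust balls A (0.597, 0.281) and B (0.522, 0.275), both at z 0.034, which fits the text. Stirrer with the red foot at (0.573, -0.257). Green ball, brass ball and green stirrer are ruled out by colour.

```bash
python3 -m creep '[[[0,0,0,0.0657,1],[0,0,0,0.0657,1],[0,0,0,0.0657,1],[0,0,0,0.0657,1],[0,0,0,0,1]]]'
python3 -m creep '[[[-0.068,0.187,0,0,1],[-0.068,0.187,0,0,1],[-0.068,0.187,0,0,1],[-0.068,0.187,0,0,1],[-0.068,0.187,0,0,1],[-0.068,0.187,0,0,1],[-0.068,0.187,0,0,1],[-0.068,0.187,0,0,1]]]'
```

```text
clock: 1.87
tool_pos: [0.2708, -0.6183, 0.4046]
orientation: [180.0, -0.0, 179.7]
force: [-0.6, -0.4, 0.2]
opening: 0.0876
gripper_force: 0.0
clock: 2.53
tool_pos: [0.3797, -0.3173, 0.405]
orientation: [-180.0, 0.0, -179.8]
force: [1.0, 0.7, -0.9]
opening: 0.0878
gripper_force: 0.0
```

```bash
python3 -m creep '[[[-0.068,0.187,0,0,1],[-0.068,0.187,0,0,1],[-0.068,0.187,0,0,1],[-0.068,0.187,0,0,1],[-0.068,0.187,0,0,1],[-0.068,0.187,0,0,1],[-0.068,0.187,0,0,1],[-0.068,0.187,0,0,1]]]'
python3 -m creep '[[[-0.068,0.187,0,0,1],[-0.068,0.187,0,0,1],[-0.068,0.187,0,0,1],[-0.068,0.187,0,0,1],[-0.068,0.187,0,0,1],[-0.068,0.187,0,0,1],[-0.068,0.187,0,0,1],[0,0,0,0,1]]]'
cat > w.py <<'E'
from h import *
np.set_printoptions(precision=4,suppress=True)
d=shot("wrist"); print(pose()[1],d["C"],d["R"][:,2])
for q in("ball_a","ball_done"):
    for m in nets.masks_of(d,q):
        ys,xs=np.nonzero(m["region"]); c,ax,a=cv2.fitEllipse(cv2.convexHull(np.c_[xs,ys].astype(np.float32))); print(q,m["confidence"],np.array(c),np.array(ax),atz(d,c,.034), d["frame"][ys,xs].mean(0))
save(d,"w1.png")
E
python3 w.py
```

```text
clock: 3.2
tool_pos: [0.4885, -0.0179, 0.4052]
orientation: [180.0, 0.1, -179.8]
force: [0.6, -1.0, -0.1]
opening: 0.0873
gripper_force: 0.0
clock: 3.87
tool_pos: [0.5853, 0.2476, 0.4034]
orientation: [-180.0, 0.0, -179.6]
force: [0.4, -1.2, 0.4]
opening: 0.0879
gripper_force: 0.0
[0.5843 0.2452 0.4033] [0.5141 0.247  0.3826] [ 0.2652  0.0025 -0.9642]
ball_a 0.89 [412.7946 152.7302] [43.0483 46.0938] [0.5602 0.3746 0.034 ] [30.1524 73.6527 36.5778]
ball_a 0.84 [317.8992 188.4918] [43.0904 43.6312] [0.5968 0.2827 0.034 ] [85.6356 39.8805 23.0799]
ball_a 0.64 [313.7587 111.9594] [46.0134 48.0781] [0.522  0.2764 0.034 ] [88.0593 42.5376 24.7566]
ball_done 0.79 [309.0725  25.7143] [48.6442 53.4211] [0.4472 0.27   0.034 ] [173.4337 126.2678  64.1254]
```

```bash
python3 -m creep '[[[-0.06,0.18,0.1,0,1],[0,0,0.17,0,1],[0,0,0.17,0,1],[0,0,0.17,0,1],[0,0,0.15,0,1],[0,0,0.12,0,1],[0,0,0.06,0,1],[0,0,0.04,0,1]]]'
python3 -m creep '[[[0,0,0,0,1],[0,0,0,0,1]]]'
```

```text
clock: 4.68
tool_pos: [0.595, 0.2756, 0.2081]
orientation: [-179.9, -0.1, -180.0]
force: [0.1, 0.0, 0.5]
opening: 0.0874
gripper_force: 0.0
clock: 4.85
tool_pos: [0.5957, 0.2768, 0.2105]
orientation: [180.0, 0.1, -180.0]
force: [0.5, 0.2, 0.6]
opening: 0.0873
gripper_force: 0.0
```

```bash
python3 -m creep '[[[-0.005,0.022,0.016,0,1],[0,0,0,0,1],[0,0,0,0,0.6],[0,0,0,0,0.3],[0,0,0,0,0.3],[0,0,0,0,0.3],[0,0,0,0,0.3],[0,0,0,0,0.3]]]'
python3 -m creep '[[[0,0,0,0,0.3],[0,0,0,0,0.3]]]'
```

```text
clock: 5.52
tool_pos: [0.5962, 0.2813, 0.2061]
orientation: [-180.0, -0.0, 180.0]
force: [-0.0, -0.1, 0.1]
opening: 0.0532
gripper_force: 0.0
clock: 5.68
tool_pos: [0.5964, 0.2816, 0.2063]
orientation: [180.0, 0.0, -180.0]
force: [-0.6, 1.4, 1.6]
opening: 0.0423
gripper_force: 30.0
```

```bash
python3 -m creep '[[[0,0,-0.04,0,0.3],[0,0,-0.1,0,0.3],[0,0,-0.15,0,0.3],[0,0,-0.17,0,0.3],[0,0,-0.17,0,0.3],[0,0,-0.14,0,0.3],[0,0,-0.08,0,0.3],[0,0,0,0,0.3]]]'
python3 -m creep '[[[-0.005,-0.08,0,0,0.3],[-0.005,-0.15,0,0,0.3],[-0.005,-0.18,0,0,0.3],[-0.005,-0.18,0,0,0.3],[-0.005,-0.18,0,0,0.3],[-0.005,-0.18,0,0,0.3],[-0.005,-0.18,0,0,0.3],[-0.005,-0.14,0,0,0.3]]]'
python3 -m creep '[[[0,-0.08,0,0,0.3],[0,-0.04,0,0,0.3],[0,0,0,0,0.3]]]'
cat > b.py <<'E'
from h import *
import sys
np.set_printoptions(precision=4,suppress=True)
d=shot("wrist"); print(pose()[1]); save(d,sys.argv[1])
e=shot("top")
h=cv2.cvtColor(e["frame"],cv2.COLOR_RGB2HSV)
for q in("bowl_floor","stone0","ball_a_center"):
  for dd,n in((d,"w"),(e,"t")):
    for m in nets.landmark_of(dd,q): print(n,q,round(m["confidence"],2),np.array(m["uv"]),atz(dd,m["uv"],.078 if "ball" in q else .056))
E
python3 b.py w2.png
```

```text
clock: 6.35
tool_pos: [0.5969, 0.2814, 0.3816]
orientation: [179.8, 0.4, -180.0]
force: [-0.2, -0.1, -0.7]
opening: 0.0424
gripper_force: 30.0
clock: 7.02
tool_pos: [0.6032, 0.0243, 0.3751]
orientation: [-180.0, -0.1, 179.9]
force: [-0.1, 0.6, -1.0]
opening: 0.0425
gripper_force: 30.0
clock: 7.27
tool_pos: [0.6036, 0.0012, 0.3752]
orientation: [-180.0, -0.1, 179.9]
force: [0.5, 0.7, -0.9]
opening: 0.0426
gripper_force: 30.0
[0.6038 0.0023 0.3753]
w bowl_floor 0.75 [272.7 137.9] [ 0.5595 -0.0074  0.056 ]
t bowl_floor 0.72 [295.6 210.2] [ 0.5599 -0.0097  0.056 ]
t bowl_floor 0.66 [392.4 209.3] [ 0.5653 -0.248   0.056 ]
t bowl_floor 0.31 [314.4 208.1] [ 0.5657 -0.056   0.056 ]
w stone0 0.96 [214.3 116.2] [ 0.5419 -0.0549  0.056 ]
w stone0 0.91 [249.3 151.6] [ 0.5708 -0.0271  0.056 ]
w stone0 0.84 [215.3 148.4] [ 0.5681 -0.0555  0.056 ]
w stone0 0.79 [265.9 109.7] [ 0.5369 -0.0127  0.056 ]
w stone0 0.67 [241.5  83.5] [ 0.5165 -0.0318  0.056 ]
t stone0 0.61 [300.5 220.5] [ 0.5344 -0.0219  0.056 ]
t stone0 0.59 [311.2 218.3] [ 0.5402 -0.0481  0.056 ]
t stone0 0.54 [309.3 233.4] [ 0.5029 -0.0436  0.056 ]
t stone0 0.51 [390.7 210.1] [ 0.5632 -0.2437  0.056 ]
t stone0 0.42 [300.3 206.3] [ 0.5698 -0.0212  0.056 ]
t stone0 0.37 [312.  206.2] [ 0.5704 -0.0501  0.056 ]
```

View pics/w2.png

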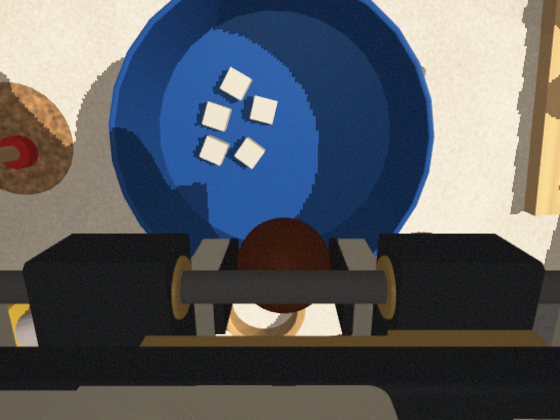

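Wrist view: ball A is held at (284,265) over the bowl's right-hand edge. The five stones sit at about (215-265, 83-152), all in the -y half.

```bash
python3 -m creep '[[[0,0.02,0.08,0,0.3],[0,0,0.13,0,0.3],[0,0,0.13,0,0.3],[0,0,0.1,0,0.3],[0,0,0.06,0,0.3],[0,0,0.04,0,0.3],[0,0,0.02,0,0.3],[0,0,0,0,0.3]]]'
python3 -m creep '[[[0,0,0.012,0,0.3],[0,0,0.012,0,0.3],[0,0,0.012,0,0.3],[0,0,0,0,0.3]]]'
```

```text
clock: 8.33
tool_pos: [0.6043, 0.0076, 0.2635]
orientation: [-180.0, -0.0, -180.0]
force: [0.0, 0.2, -0.9]
opening: 0.0425
gripper_force: 30.0
clock: 8.67
tool_pos: [0.6041, 0.0073, 0.2569]
orientation: [180.0, 0.0, 180.0]
force: [-0.3, 0.1, -1.0]
opening: 0.0428
gripper_force: 30.0
```

```bash
python3 -m creep '[[[0,0,0.01,0,0.3],[0,0,0.01,0,0.3],[0,0,0,0,0.3]]]'
python3 -m creep '[[[0,0,0.006,0,0.3],[0,0,0,0,0.3]]]'
python3 -m creep '[[[0,0,0.006,0,0.3],[0,0,0,0,0.3]]]'
```

```text
clock: 8.92
tool_pos: [0.6041, 0.0072, 0.2525]
orientation: [-180.0, -0.0, 180.0]
force: [-0.3, -0.3, -1.4]
opening: 0.0426
gripper_force: 30.0
clock: 9.08
tool_pos: [0.6042, 0.0073, 0.2514]
orientation: [-180.0, -0.0, 180.0]
force: [-0.3, 0.7, -1.6]
opening: 0.0428
gripper_force: 30.0
clock: 9.25
tool_pos: [0.6043, 0.0073, 0.2505]
orientation: [-180.0, 0.0, -180.0]
force: [-0.2, 0.4, -0.2]
opening: 0.0424
gripper_force: 30.0
```

```bash
python3 -m creep '[[[0,0,0.005,0,0.3],[0,0,0,0,0.3]]]'
python3 -m creep '[[[0,0,0.004,0,0.3],[0,0,0,0,0.3]]]'
```

```text
clock: 9.42
tool_pos: [0.6046, 0.0073, 0.2503]
orientation: [-180.0, 0.1, -180.0]
force: [-2.1, 0.5, 5.5]
opening: 0.0426
gripper_force: 30.0
clock: 9.58
tool_pos: [0.6047, 0.0073, 0.2502]
orientation: [-180.0, 0.1, -180.0]
force: [-3.2, 0.3, 9.0]
opening: 0.0425
gripper_force: 30.0
```

```bash
python3 -m creep '[[[0,0,-0.008,0,0.3],[0,0,0,0,0.52],[0,0,0,0,0.56],[0,0,0,0,0.62],[0,0,0,0,0.62],[0,0,0,0,0.62]]]'
python3 -m creep '[[[0,0,-0.04,0,0.62],[0,0,-0.1,0,0.62],[0,0,-0.15,0,0.62],[0,0,-0.18,0,0.62],[0,0,-0.15,0,0.62],[0,0,-0.05,0,1],[0,0,0,0,1]]]'
python3 b.py w3.png
```

```text
clock: 10.08
tool_pos: [0.6042, 0.0073, 0.25]
orientation: [-180.0, -0.0, 180.0]
force: [0.6, -0.8, 0.7]
opening: 0.0538
gripper_force: 0.0
clock: 10.67
tool_pos: [0.6049, 0.0073, 0.3886]
orientation: [179.9, 0.4, -180.0]
force: [1.3, 0.0, -0.1]
opening: 0.0627
gripper_force: 0.0
[0.6043 0.0073 0.3862]
w bowl_floor 0.91 [265.3 131.2] [ 0.5591 -0.0075  0.056 ]
t bowl_floor 0.88 [295.7 212.5] [ 0.5542 -0.01    0.056 ]
w stone0 0.77 [246.6 144.1] [ 0.5702 -0.0239  0.056 ]
w stone0 0.69 [211.2 139.6] [ 0.5663 -0.0545  0.056 ]
w stone0 0.66 [231.3  78.4] [ 0.516  -0.0351  0.056 ]
w stone0 0.66 [259.9 104. ] [ 0.5365 -0.0118  0.056 ]
w stone0 0.64 [211.5 111.9] [ 0.543 -0.053  0.056]
t stone0 0.59 [304.3 204.5] [ 0.5744 -0.0311  0.056 ]
t stone0 0.45 [315.6 216. ] [ 0.5461 -0.0589  0.056 ]
t stone0 0.44 [297.9 223.1] [ 0.5279 -0.0156  0.056 ]
t stone0 0.42 [304.1 230.8] [ 0.5091 -0.0308  0.056 ]
t stone0 0.41 [314.6 208.5] [ 0.5648 -0.0565  0.056 ]
t ball_a_center 0.59 [144.1 208.7] [0.555  0.3571 0.078 ]
```

View pics/w3.png

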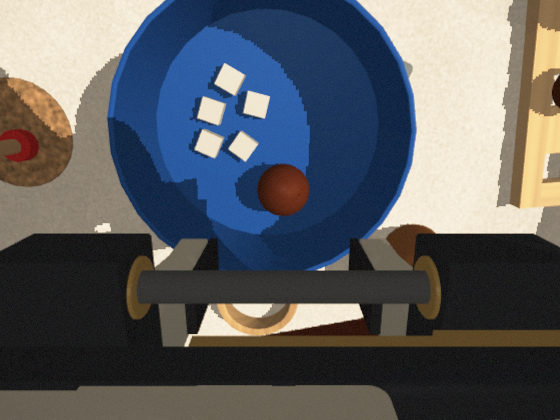

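Wrist view: ball A rests in the bowl at (283,190) and the stones are undisturbed. The second rust ball shows at the rack's edge, (555,92).

```bash
python3 -m creep '[[[0.051,0.1,0,0,1],[0.051,0.18,0,0,1],[0.051,0.19,0,0,1],[0.051,0.19,0,0,1],[0.051,0.19,0,0,1],[0.051,0.19,0,0,1],[0.051,0.18,0,0,1],[0.053,0.122,0,0,1]]]'
python3 -m creep '[[[0,0,0.08,0,1],[0,0,0.15,0,1],[0,0,0.17,0,1],[0,0,0.17,0,1],[0,0,0.15,0,1],[0,0,0.08,0,1],[0,0,0.04,0,1],[0,0,0,0,1]]]'
python3 -m creep '[[[0,0,0,0,1]]]'
```

```text
clock: 11.73
tool_pos: [0.5215, 0.2785, 0.3836]
orientation: [-180.0, -0.0, -179.9]
force: [0.6, -0.6, -0.7]
opening: 0.0878
gripper_force: 0.0
clock: 12.4
tool_pos: [0.5218, 0.2752, 0.214]
orientation: [-179.8, -0.2, 180.0]
force: [-0.7, 0.2, 0.6]
opening: 0.0874
gripper_force: 0.0
clock: 12.48
tool_pos: [0.5226, 0.2759, 0.2165]
orientation: [-180.0, 0.0, -180.0]
force: [0.2, 0.3, 0.9]
opening: 0.0876
gripper_force: 0.0
```

```bash
python3 -m creep '[[[0,0,0.04,0,1],[0,0,0.01,0,1],[0,0,0,0,0.6],[0,0,0,0,0.3],[0,0,0,0,0.3],[0,0,0,0,0.3],[0,0,0,0,0.3],[0,0,0,0,0.3]]]'
python3 -m creep '[[[0,0,0,0,0.3],[0,0,0,0,0.3]]]'
```

```text
clock: 13.15
tool_pos: [0.5223, 0.2757, 0.2064]
orientation: [180.0, 0.0, 180.0]
force: [-1.0, -0.3, 0.1]
opening: 0.053
gripper_force: 0.0
clock: 13.32
tool_pos: [0.5222, 0.2757, 0.2063]
orientation: [180.0, 0.0, -180.0]
force: [0.4, -0.6, -0.2]
opening: 0.0427
gripper_force: 30.0
```

```bash
python3 -m creep '[[[0,0,-0.04,0,0.3],[0,0,-0.1,0,0.3],[0,0,-0.15,0,0.3],[0,0,-0.17,0,0.3],[0,0,-0.17,0,0.3],[0,0,-0.14,0,0.3],[0,0,-0.08,0,0.3],[0,0,0,0,0.3]]]'
python3 -m creep '[[[-0.018,-0.08,0,0,0.3],[-0.018,-0.15,0,0,0.3],[-0.018,-0.18,0,0,0.3],[-0.018,-0.18,0,0,0.3],[-0.018,-0.18,0,0,0.3],[-0.018,-0.18,0,0,0.3],[-0.018,-0.15,0,0,0.3],[-0.018,-0.09,0,0,0.3]]]'
python3 -m creep '[[[0,-0.048,0,0,0.3],[0,0,0,0,0.3],[0,0,0,0,0.3]]]'
```

```text
clock: 13.98
tool_pos: [0.5229, 0.276, 0.3815]
orientation: [179.7, 0.3, -180.0]
force: [-0.1, 0.1, -0.2]
opening: 0.0422
gripper_force: 30.0
clock: 14.65
tool_pos: [0.5501, 0.0344, 0.3754]
orientation: [-180.0, -0.1, 179.9]
force: [-0.1, 0.7, -0.8]
opening: 0.0428
gripper_force: 30.0
clock: 14.9
tool_pos: [0.5507, 0.0276, 0.3757]
orientation: [-180.0, -0.1, 179.9]
force: [0.4, -0.9, -1.2]
opening: 0.0425
gripper_force: 30.0
```

```bash
python3 -m creep '[[[0,0,0.08,0,0.3],[0,0,0.13,0,0.3],[0,0,0.13,0,0.3],[0,0,0.1,0,0.3],[0,0,0.06,0,0.3],[0,0,0.04,0,0.3],[0,0,0.02,0,0.3],[0,0,0,0,0.3]]]'
python3 -m creep '[[[0,0,0.012,0,0.3],[0,0,0.012,0,0.3],[0,0,0.012,0,0.3],[0,0,0.01,0,0.3],[0,0,0.005,0,0.3],[0,0,0,0,0.3]]]'
python3 -m creep '[[[0,0,0.005,0,0.3],[0,0,0.005,0,0.3],[0,0,0,0,0.3]]]'
```

```text
clock: 15.57
tool_pos: [0.5509, 0.0287, 0.2636]
orientation: [-180.0, -0.1, -179.9]
force: [0.3, 0.1, -1.3]
opening: 0.0425
gripper_force: 30.0
clock: 16.07
tool_pos: [0.551, 0.028, 0.2539]
orientation: [-180.0, -0.0, 180.0]
force: [-0.5, 0.2, -1.1]
opening: 0.0423
gripper_force: 30.0
clock: 16.32
tool_pos: [0.551, 0.028, 0.2519]
orientation: [-180.0, -0.0, 180.0]
force: [0.3, 0.4, 0.6]
opening: 0.0428
gripper_force: 30.0
```

```bash
python3 -m creep '[[[0,0,0.005,0,0.3],[0,0,0,0,0.3]]]'
python3 -m creep '[[[0,0,0.004,0,0.3],[0,0,0,0,0.3]]]'
```

```text
clock: 16.48
tool_pos: [0.551, 0.0281, 0.2509]
orientation: [-180.0, -0.0, 180.0]
force: [-0.5, 0.2, -1.3]
opening: 0.0427
gripper_force: 30.0
clock: 16.65
tool_pos: [0.5512, 0.0281, 0.2505]
orientation: [-180.0, 0.0, -180.0]
force: [-0.8, 0.8, 2.6]
opening: 0.0427
gripper_force: 30.0
```

```bash
python3 -m creep '[[[0,0,-0.004,0,0.3],[0,0,0,0,0.52],[0,0,0,0,0.56],[0,0,0,0,0.62],[0,0,0,0,0.62],[0,0,0,0,0.62]]]'
python3 -m creep '[[[0,0,-0.04,0,0.62],[0,0,-0.1,0,0.62],[0,0,-0.17,0,0.62],[0,0,-0.19,0,0.62],[0,0,-0.17,0,0.62],[0,0,-0.1,0,1],[0,0,-0.05,0,1],[0,0,0,0,1]]]'
python3 -m creep '[[[-0.015,-0.1,0,0,1],[-0.015,-0.18,0,0,1],[-0.015,-0.19,0,0,1],[-0.015,-0.19,0,0,1],[-0.015,-0.18,0,0,1],[0,-0.1,0,0,1],[0,0,0,0,1],[0,0,0,0,1]]]'
cat > s.py <<'E'
from h import *
np.set_printoptions(precision=4,suppress=True)
d=shot("wrist"); s,p,R=pose(); print(p); save(d,"w4.png")
for q in("stirrer","pad","ball_a_center"):
    for m in nets.landmark_of(d,q): print(q,round(m["confidence"],2),np.array(m["uv"]),atz(d,m["uv"],.078 if "ball" in q else .004))
for m in nets.masks_of(d,"pad")[:1]:
    ys,xs=np.nonzero(m["region"]); c,ax,a=cv2.fitEllipse(cv2.convexHull(np.c_[xs,ys].astype(np.float32))); print("pad ell",c,ax,atz(d,c,.004))
h=cv2.cvtColor(d["frame"],cv2.COLOR_RGB2HSV).astype(int); r=(((h[...,0]<5)|(h[...,0]>174))&(h[...,1]>170)&(h[...,2]>90)).astype(np.uint8)
n,l,st,c=cv2.connectedComponentsWithStats(r)
for i in range(1,n):
    if st[i,4]>60: print("red",st[i],c[i],atz(d,c[i],.014))
E
python3 s.py
```

```text
clock: 17.15
tool_pos: [0.551, 0.0277, 0.2511]
orientation: [-180.0, -0.0, -180.0]
force: [0.6, -3.6, -0.3]
opening: 0.0542
gripper_force: 2.1
clock: 17.82
tool_pos: [0.5513, 0.0282, 0.4182]
orientation: [179.9, 0.3, -180.0]
force: [1.0, 0.4, -0.1]
opening: 0.0687
gripper_force: 0.0
clock: 18.48
tool_pos: [0.5656, -0.161, 0.4131]
orientation: [180.0, -0.2, 179.8]
force: [0.5, -0.2, 0.0]
opening: 0.0875
gripper_force: 0.0
[ 0.5657 -0.1602  0.4135]
stirrer 0.94 [163.6  73.5] [ 0.4633 -0.2837  0.004 ]
stirrer 0.86 [198.1 180.2] [ 0.5756 -0.2555  0.004 ]
pad 0.63 [193.9 173.3] [ 0.5678 -0.2596  0.004 ]
ball_a_center 0.62 [498.8 170. ] [0.5517 0.0325 0.078 ]
pad ell (441.04296875, 150.5848846435547) (24.595550537109375, 28.533931732177734) [0.5436 0.0116 0.004 ]
red [181 168  31  29 431] [198.406  179.8631] [ 0.5732 -0.2527  0.014 ]
```

View pics/w4.png

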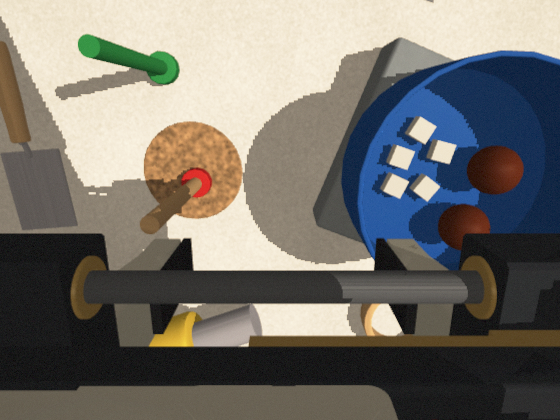

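Wrist view: both balls are in the bowl, at (495,170) and (464,227). The stirrer's red foot is at (197,182) and its stem top at (151,225). Green stirrer at (162,68).

```bash
python3 - <<'E'
from h import *
d=shot("wrist"); print(atz(d,(150,226),.154), atz(d,(193,170),.004), proj(d,(.575,-.2555,.154)))
E
python3 -m creep '[[[-0.01,-0.1,0,0,1],[-0.015,-0.15,0,0,1],[-0.015,-0.15,0,0,1],[-0.005,-0.077,0,0,1],[0,0,0,0,1],[0,0,0,0,1]]]'
```

```text
[ 0.57927562 -0.2538236   0.154     ] [ 0.56628392 -0.25887     0.004     ] [np.float64(147.04744783369233), np.float64(220.30430232992822)]
clock: 19.28
tool_pos: [0.5751, -0.2555, 0.4147]
orientation: [180.0, -0.0, 180.0]
force: [-0.4, 0.7, -0.3]
opening: 0.0877
gripper_force: 0.0
```

```bash
python3 -m creep '[[[-0.005,0,0.08,0,1],[0,0,0.15,0,1],[0,0,0.16,0,1],[0,0,0.14,0,1],[0,0,0.1,0,1],[0,0,0.05,0,0.8],[0,0,0,0,0.5],[0,0,0,0,0.3]]]'
python3 -m creep '[[[0,0,0.01,0,0.2],[0,0,0,0,0.1],[0,0,0,0,0],[0,0,0,0,0],[0,0,0,0,0],[0,0,0,0,0],[0,0,0,0,0],[0,0,0,0,0]]]'
python3 -m creep '[[[0,0,0,0,0],[0,0,0,0,0]]]'
```

```text
clock: 19.95
tool_pos: [0.5765, -0.2547, 0.2797]
orientation: [-180.0, 0.0, -179.9]
force: [0.3, 0.5, 0.7]
opening: 0.073
gripper_force: 0.0
clock: 20.62
tool_pos: [0.576, -0.2554, 0.277]
orientation: [180.0, 0.0, 180.0]
force: [0.3, 0.6, 0.3]
opening: 0.0198
gripper_force: 0.0
clock: 20.78
tool_pos: [0.576, -0.2554, 0.2769]
orientation: [-180.0, -0.0, 180.0]
force: [0.1, -0.4, -0.7]
opening: 0.0137
gripper_force: 30.0
```

```bash
python3 -m creep '[[[0,0,-0.04,0,0],[0,0,-0.1,0,0],[0,0,-0.16,0,0],[0,0,-0.18,0,0],[0,0,-0.17,0,0],[0,0,-0.12,0,0],[0,0,-0.06,0,0],[0,0,0,0,0]]]'
python3 -m creep '[[[0.02,0.06,0,0,0],[0.03,0.12,0,0,0],[0.05,0.17,0,0,0],[0.05,0.18,0,0,0],[0.05,0.18,0,0,0],[0.05,0.18,0,0,0],[0.04,0.17,0,0,0],[0.03,0.13,0,0,0]]]'
python3 -m creep '[[[0.02,0.07,0,0,0],[0,0.027,0,0,0],[0,0,0,0,0],[0,0,0,0,0]]]'
cat > c.py <<'E'
from h import *
import sys
np.set_printoptions(precision=4,suppress=True)
d=shot("wrist"); print(pose()[1]); save(d,sys.argv[1])
for q,z in(("stirrer",float(sys.argv[2])),("stone0",.056),("ball_a_center",.078)):
    for m in nets.landmark_of(d,q): print(q,round(m["confidence"],2),np.array(m["uv"]),atz(d,m["uv"],z))
E
python3 c.py w5.png 0.165
```

```text
clock: 21.45
tool_pos: [0.5762, -0.2555, 0.4466]
orientation: [-179.9, 0.3, -180.0]
force: [0.4, 0.6, -1.3]
opening: 0.0135
gripper_force: 30.0
clock: 22.12
tool_pos: [0.5102, -0.0151, 0.4409]
orientation: [-180.0, -0.2, -180.0]
force: [0.2, 0.6, -1.2]
opening: 0.0134
gripper_force: 30.0
clock: 22.45
tool_pos: [0.5078, 0.0021, 0.4419]
orientation: [-180.0, -0.1, -180.0]
force: [-0.2, -0.4, -0.9]
opening: 0.0137
gripper_force: 30.0
[0.508  0.0017 0.4421]
stirrer 0.8 [284.5 208.9] [0.5127 0.003  0.165 ]
stirrer 0.64 [ 38.2 127.8] [ 0.4529 -0.1712  0.165 ]
stone0 0.85 [251.5 184.4] [ 0.5182 -0.0313  0.056 ]
stone0 0.81 [260.9 229. ] [ 0.5679 -0.0222  0.056 ]
stone0 0.63 [277.7 222. ] [ 0.5598 -0.0039  0.056 ]
stone0 0.58 [234. 226.] [ 0.5644 -0.0513  0.056 ]
stone0 0.53 [231.9 208.2] [ 0.5443 -0.0528  0.056 ]
stone0 0.49 [269.2 202.4] [ 0.5378 -0.0128  0.056 ]
stone0 0.19 [524. 117.] [0.4491 0.2429 0.056 ]
ball_a_center 0.88 [311.1 225.3] [0.5559 0.0305 0.078 ]
```

View pics/w5.png

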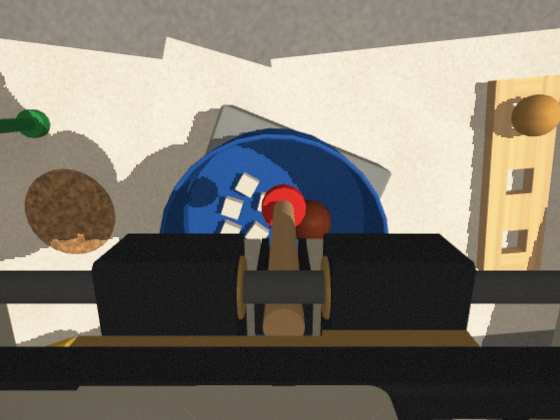

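Wrist view: the stirrer hangs upright with its foot at (284,207) over the free spot. The rack's two outer openings are empty, (519,180) and (513,240), and the brass ball is in place at (535,115). Lowering next.

```bash
python3 -m creep '[[[0,0,0.05,0,0],[0,0,0.1,0,0],[0,0,0.13,0,0],[0,0,0.12,0,0],[0,0,0.08,0,0],[0,0,0.04,0,0],[0,0,0.02,0,0],[0,0,0,0,0]]]'
python3 -m creep '[[[0,0,0.005,0,0],[0,0,0,0,0],[0,0,0,0,0]]]'
```

```text
clock: 23.32
tool_pos: [0.5081, 0.0018, 0.3344]
orientation: [-180.0, -0.1, 180.0]
force: [-0.3, -0.5, 0.3]
opening: 0.0135
gripper_force: 30.0
clock: 23.57
tool_pos: [0.5083, 0.0021, 0.3349]
orientation: [180.0, 0.1, -180.0]
force: [-0.3, 1.3, -1.3]
opening: 0.0134
gripper_force: 30.0
```

```bash
python3 -m creep '[[[0,0,0.014,0,0],[0,0,0,0,0],[-0.024,-0.005,0,0,0],[-0.025,-0.005,0,0,0],[-0.024,-0.006,0,0,0]]]'
python3 -m creep '[[[0.003,-0.034,0,0,0],[-0.003,-0.034,0,0,0],[-0.010,-0.033,0,0,0],[-0.016,-0.030,0,0,0],[-0.022,-0.026,0,0,0],[-0.026,-0.022,0,0,0],[-0.030,-0.016,0,0,0],[-0.033,-0.010,0,0,0]]]'
python3 -m creep '[[[-0.034,-0.003,0,0,0],[-0.034,0.003,0,0,0],[-0.033,0.010,0,0,0],[-0.030,0.016,0,0,0],[-0.026,0.022,0,0,0],[-0.022,0.026,0,0,0],[-0.016,0.030,0,0,0],[-0.010,0.033,0,0,0]]]'
```

```text
clock: 23.98
tool_pos: [0.5233, -0.0011, 0.3314]
orientation: [180.0, 0.0, -180.0]
force: [0.1, 0.2, -0.7]
opening: 0.0133
gripper_force: 30.0
clock: 24.65
tool_pos: [0.5506, -0.0427, 0.3312]
orientation: [-180.0, -0.0, 180.0]
force: [-0.2, 0.5, -1.8]
opening: 0.0134
gripper_force: 30.0
clock: 25.32
tool_pos: [0.5915, -0.0139, 0.3312]
orientation: [180.0, 0.0, -180.0]
force: [-0.5, 0.2, -0.5]
opening: 0.0133
gripper_force: 30.0
```

```bash
python3 -m creep '[[[-0.003,0.034,0,0,0],[0.003,0.034,0,0,0],[0.010,0.033,0,0,0],[0.016,0.030,0,0,0],[0.022,0.026,0,0,0],[0.026,0.022,0,0,0],[0.030,0.016,0,0,0],[0.033,0.010,0,0,0]]]'
python3 -m creep '[[[0.034,0.003,0,0,0],[0.034,-0.003,0,0,0],[0.033,-0.010,0,0,0],[0.030,-0.016,0,0,0],[0.026,-0.022,0,0,0],[0.022,-0.026,0,0,0],[0.016,-0.030,0,0,0],[0.010,-0.033,0,0,0]]]'
python3 c.py w6.png 0.058
```

```text
clock: 25.98
tool_pos: [0.5629, 0.0267, 0.3313]
orientation: [180.0, 0.0, -180.0]
force: [-0.9, -0.5, -1.1]
opening: 0.0133
gripper_force: 30.0
clock: 26.65
tool_pos: [0.5222, -0.0018, 0.3313]
orientation: [180.0, 0.0, 180.0]
force: [0.3, -0.4, -1.5]
opening: 0.0138
gripper_force: 30.0
[ 0.5219 -0.0026  0.3313]
stirrer 0.67 [286.1 205. ] [0.5235 0.0004 0.058 ]
stone0 0.67 [214.8 196.3] [ 0.5174 -0.0523  0.056 ]
stone0 0.37 [279. 223.] [ 0.5383 -0.0049  0.056 ]
ball_a_center 0.73 [356.9 191.2] [0.5082 0.0479 0.078 ]
```

View pics/w6.png

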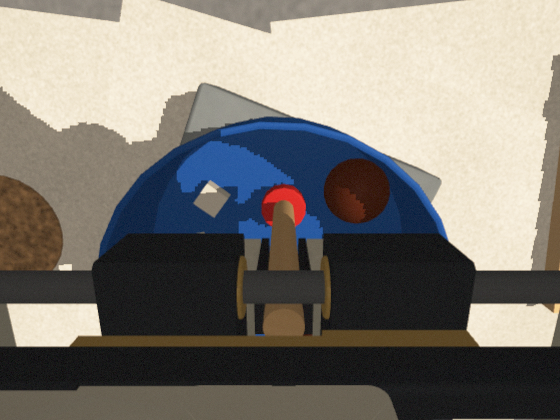

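Wrist view: the foot is down at (284,207), one ball has moved to (357,191), and a stone has been pushed to (211,198). Second turn, plus a bit over.

```bash
python3 -m creep '[[[0.003,-0.034,0,0,0],[-0.003,-0.034,0,0,0],[-0.010,-0.033,0,0,0],[-0.016,-0.030,0,0,0],[-0.022,-0.026,0,0,0],[-0.026,-0.022,0,0,0],[-0.030,-0.016,0,0,0],[-0.033,-0.010,0,0,0]]]'
python3 -m creep '[[[-0.034,-0.003,0,0,0],[-0.034,0.003,0,0,0],[-0.033,0.010,0,0,0],[-0.030,0.016,0,0,0],[-0.026,0.022,0,0,0],[-0.022,0.026,0,0,0],[-0.016,0.030,0,0,0],[-0.010,0.033,0,0,0]]]'
python3 -m creep '[[[-0.003,0.034,0,0,0],[0.003,0.034,0,0,0],[0.010,0.033,0,0,0],[0.016,0.030,0,0,0],[0.022,0.026,0,0,0],[0.026,0.022,0,0,0],[0.030,0.016,0,0,0],[0.033,0.010,0,0,0]]]'
python3 -m creep '[[[0.034,0.003,0,0,0],[0.034,-0.003,0,0,0],[0.033,-0.010,0,0,0],[0.030,-0.016,0,0,0],[0.026,-0.022,0,0,0],[0.022,-0.026,0,0,0],[0.016,-0.030,0,0,0],[0.010,-0.033,0,0,0]]]'
python3 -m creep '[[[0.003,-0.034,0,0,0],[-0.003,-0.034,0,0,0],[-0.005,-0.015,0,0,0],[0,0,0,0,0],[0,0,0,0,0]]]'
```

```text
clock: 27.52
tool_pos: [0.5507, -0.0426, 0.3312]
orientation: [-180.0, -0.0, 180.0]
force: [0.2, -0.4, -1.7]
opening: 0.0136
gripper_force: 30.0
clock: 28.18
tool_pos: [0.5914, -0.014, 0.3311]
orientation: [-180.0, -0.0, -180.0]
force: [-0.9, 0.1, -0.7]
opening: 0.0132
gripper_force: 30.0
clock: 28.85
tool_pos: [0.5629, 0.0267, 0.3313]
orientation: [180.0, 0.0, -180.0]
force: [-0.5, 0.9, -1.2]
opening: 0.013
gripper_force: 30.0
clock: 29.52
tool_pos: [0.5222, -0.0018, 0.3313]
orientation: [180.0, 0.0, 180.0]
force: [-0.1, 0.4, -1.2]
opening: 0.0136
gripper_force: 30.0
clock: 29.93
tool_pos: [0.5239, -0.018, 0.3311]
orientation: [-180.0, -0.0, 180.0]
force: [0.1, 0.2, -1.4]
opening: 0.013
gripper_force: 30.0
```

```bash
python3 -m creep '[[[0,0,-0.03,0,0],[0,0,-0.08,0,0],[0,0,-0.12,0,0],[0,0,-0.13,0,0],[0,0,-0.11,0,0],[0,0,-0.07,0,0],[0,0,-0.03,0,0],[0,0,0,0,0]]]'
python3 -m creep '[[[-0.02,-0.06,0,0,0],[-0.03,-0.12,0,0,0],[-0.03,-0.17,0,0,0],[-0.03,-0.18,0,0,0],[-0.03,-0.18,0,0,0],[-0.03,-0.18,0,0,0],[-0.03,-0.16,0,0,0],[-0.02,-0.1,0,0,0]]]'
python3 -m creep '[[[-0.006,-0.05,0,0,0],[0,0,0,0,0],[0,0,0,0,0]]]'
python3 c.py w7.png .17
```

```text
clock: 30.6
tool_pos: [0.5238, -0.0175, 0.4469]
orientation: [180.0, 0.2, -180.0]
force: [0.0, -0.6, -1.9]
opening: 0.0133
gripper_force: 30.0
clock: 31.27
tool_pos: [0.5677, -0.2504, 0.4431]
orientation: [180.0, -0.2, 179.9]
force: [0.8, 0.1, -2.3]
opening: 0.0134
gripper_force: 30.0
clock: 31.52
tool_pos: [0.5687, -0.2578, 0.4437]
orientation: [180.0, -0.1, 179.9]
force: [-0.5, -0.4, -2.5]
opening: 0.0133
gripper_force: 30.0
[ 0.5687 -0.2572  0.4442]
stirrer 0.76 [259.6  69.8] [ 0.4752 -0.2732  0.17  ]
stirrer 0.74 [283.9 206.8] [ 0.5708 -0.257   0.17  ]
stone0 0.98 [517.4 214.1] [ 0.6126 -0.004   0.056 ]
stone0 0.69 [465.  181.2] [ 0.5762 -0.0656  0.056 ]
stone0 0.57 [484.6 126. ] [ 0.5191 -0.0533  0.056 ]
stone0 0.56 [461.9 162.6] [ 0.5564 -0.0714  0.056 ]
stone0 0.56 [483.9 207.9] [ 0.6055 -0.0413  0.056 ]
```

View pics/w7.png

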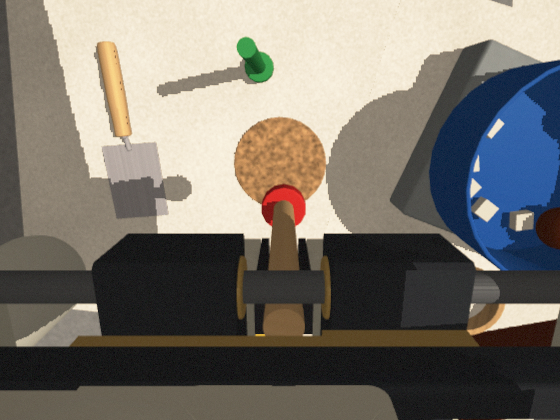

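Wrist view: the stirrer is upright at (284,207) above the mat (280,162), and all five stones are in the bowl. Lowering it on the mat.

```bash
python3 -m creep '[[[0,0,0.06,0,0],[0,0,0.14,0,0],[0,0,0.17,0,0],[0,0,0.17,0,0],[0,0,0.13,0,0],[0,0,0.08,0,0],[0,0,0.03,0,0],[0,0,0.015,0,0]]]'
python3 -m creep '[[[0,0,0,0,0],[0,0,0.01,0,0],[0,0,0,0,0],[0,0,0,0,0]]]'
```

```text
clock: 32.38
tool_pos: [0.5688, -0.257, 0.2855]
orientation: [180.0, -0.1, -179.9]
force: [-0.1, 0.6, -0.6]
opening: 0.0134
gripper_force: 30.0
clock: 32.72
tool_pos: [0.5691, -0.2577, 0.2854]
orientation: [-180.0, 0.1, -180.0]
force: [0.1, -0.2, -1.2]
opening: 0.0131
gripper_force: 30.0
```

```bash
python3 -m creep '[[[0,0,0.012,0,0],[0,0,0.012,0,0],[0,0,0.006,0,0],[0,0,0,0,0]]]'
python3 -m creep '[[[0,0,0.005,0,0],[0,0,0,0,0]]]'
python3 -m creep '[[[0,0,0.005,0,0],[0,0,0,0,0]]]'
```

```text
clock: 33.05
tool_pos: [0.5686, -0.2577, 0.2778]
orientation: [180.0, -0.0, 180.0]
force: [-0.2, -0.4, -1.2]
opening: 0.0135
gripper_force: 30.0
clock: 33.22
tool_pos: [0.5688, -0.2577, 0.277]
orientation: [180.0, -0.0, 180.0]
force: [-0.4, -0.2, -1.5]
opening: 0.0135
gripper_force: 30.0
clock: 33.38
tool_pos: [0.5689, -0.2578, 0.2769]
orientation: [-180.0, 0.0, -180.0]
force: [-0.9, -0.2, 3.5]
opening: 0.0134
gripper_force: 30.0
```

Contact at the same height it was picked from. Release slowly and rise.

```bash
python3 -m creep '[[[0,0,0,0,0.18],[0,0,0,0,0.2],[0,0,0,0,0.3],[0,0,0,0,0.5],[0,0,0,0,0.7],[0,0,0,0,0.8],[0,0,0,0,0.8],[0,0,0,0,0.8]]]'
python3 -m creep '[[[0,0,-0.05,0,0.8],[0,0,-0.12,0,0.8],[0,0,-0.17,0,0.8],[0,0,-0.17,0,0.8],[0,0,-0.15,0,0.8],[0,0,-0.1,0,0.8],[0,0,0,0,0.8]]]'
python3 -m creep '[[[0.1,-0.1,0,0,0.8],[0.15,-0.18,0,0,0.8],[0.15,-0.18,0,0,0.8],[0.15,-0.18,0,0,0.8],[0.1,-0.18,0,0,0.8],[0,-0.1,0,0,0.8],[0,0,0,0,0.8],[0,0,0,0,0.8]]]'
python3 - <<'E'
from h import *
t=shot("top");s=shot("side")
a=cv2.resize(t["frame"][130:290,120:430],None,fx=2.4,fy=2.4)[:,:,::-1]
b=cv2.resize(s["frame"][100:380,120:420],None,fx=.75,fy=.75)[:,:,::-1]
c=np.zeros((210,a.shape[1],3),np.uint8); c[:,:b.shape[1]]=b; c[:,240:240+450]=cv2.resize(s["frame"][110:250,220:420],(450,210))[:,:210*3,::-1]
cv2.imwrite("pics/fin.png",np.vstack([a,c]))
E
```

```text
clock: 34.05
tool_pos: [0.5688, -0.2577, 0.2762]
orientation: [180.0, -0.0, 180.0]
force: [-0.2, -0.3, -0.2]
opening: 0.0522
gripper_force: 0.0
clock: 34.63
tool_pos: [0.5694, -0.2582, 0.435]
orientation: [-179.8, 0.5, -180.0]
force: [0.5, -0.4, 0.9]
opening: 0.0699
gripper_force: 0.0
clock: 35.3
tool_pos: [0.448, -0.4308, 0.4282]
orientation: [180.0, -0.0, 179.9]
force: [0.6, 0.0, -0.3]
opening: 0.0702
gripper_force: 0.0
```

View pics/fin.png

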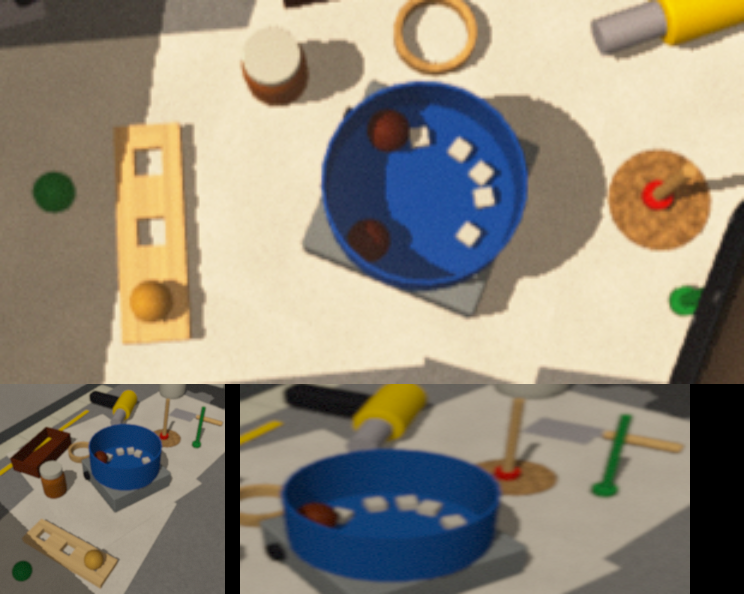

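The final view shows both balls on the bowl floor at (389,130) and (368,240), five stones in the bowl, and the stirrer upright on its mat at (658,193). The brass ball and jar are untouched.

```bash
python3 -c "
from plant import workorder; print(workorder.close_job())"
```

```text
the job is handed in; nothing more can be done
None
```

Job handed in at about 35 s on the clock: both rust-brown balls rest on the bowl floor, the stones were stirred for just over two turns with none spilled, the red-footed stirrer stands upright on its mat, and the brass ball and jar were not moved; one finger may have brushed the bowl wall lightly (about 4 N) while releasing the second ball.

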